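Level the telescoping tray post and lay the sheet tray

ROBOT

A 6-joint arm with a two-finger parallel gripper is mounted at the origin on the work surface. World frame = base frame: x ahead of the robot, y to its left, z up, the work surface at z = 0. Lengths are in m, angles in rad, forces in N, time in s.
With the tool pointing down it reaches from about 0.25 to 0.775 m from the base axis. Payload 4 kg.
Tool frame: the origin (TCP) lies at the very end of the fingers, on their centre line; the grasp point (between the pads) lies 19 mm behind it; z points along the fingers, y is the line along which they close (so a half turn about z gives the same grasp; the last joint's range is limited). The gripper opens to 94 mm and grips with 3 to 60 N. Pads are 16 mm wide; open, the fingers measure 119 mm over their backs; the gripper's body (75 mm by 177 mm) begins 78 mm behind the grasp point.
Start: joints at [1.154, 0.087, 1.371, -0, 1.684, -0.103], TCP at [0.17, 0.523, 0.206] pointing down, gripper open.
Joint ranges: [-3.1, 3.1], [-0.76, 2.03], [0.27, 2.55], [-1.08, 4.22], [0.17, 2.65], [-2.57, 2.57]. Speed limits (rad/s): [2.79, 2.79, 3.14, 3.14, 3.14, 3.14].

INTERFACE

Orientations are given as [roll, pitch, yaw] about the fixed x, y, z axes, in that order (R = Rz(yaw) Ry(pitch) Rx(roll)).
In Python, from bench import robot, snapshot, finder gives the robot as it stands.
- The arm moves only by the tool drive_tool, never from a script. Its argument "deltas" is text: rows parted by semicolons, each of 7 numbers parted by spaces: the shift along the tool's x, y, z each as a share of 100 mm, from -1 to 1, then the turn, a rotation vector about the tool's x, y, z each as a share of 90 degrees, from -1 to 1, then the finger opening in mm, from 0 to 94. In form: tx ty tz rx ry rz gripper; .... A call has 1 to 5 rows; each row is the pose to reach, as a shift and turn from the pose commanded when the call began, along the tool's axes at that moment; what a row does not reach only later rows make up. A row lasts 1/10 s, in which the tool goes at most 50 mm and 8.59 degrees, less where a joint would pass 70% of its speed; a pose out of reach is approached as far as the arm can. A call with a number of a shift or a turn outside -1 to 1 is refused whole. A call with a gripper value outside its range is refused whole. The fingers move at their own pace and stop on an object; the grip force is fixed at half the most. Time passes only in rows, so rows that repeat a pose let the fingers close. It gives the time, the measured TCP pose, the force, the opening and the grip force at its end, in the units of the state.
- robot.get_obs(): the state, without advancing time (a new reading comes with each control period).
- snapshot(name): name is "side" or "top" or "wrist"; returns a dict with "img" (420x560x3 uint8, red, green, blue), "fx", "fy", "cx", "cy" (pixels), "D" ([k1, k2, p1, p2, k3] as OpenCV has them; the pictures are not rectified), "T" (4x4, takes a point from camera to world coordinates); the wrist camera has in their place "hand_eye" (4x4, takes a point from camera to tool coordinates, whose origin is the TCP and whose axes are the flange's). Camera axes: x right, y up, looking along -z (the intrinsics and any distortion apply to the point x, -y, -z); pixel columns grow to the right and rows downward; lengths in m; the calibration is good to about 2 mm. A picture is of the moment at which its call begins: read the wrist's pose just before it. There is no depth.
- robot.close_job(): hands the job in; it is judged then, once.
Trained networks look in the newest picture that a camera, given by its name, has taken for a name from the list of things; names that differ only in an ending like _2 or _b are one class to them, and where a whole thing is asked for, a point or a joint stands for the part that bears it (a point fixed in the world has none). Each returns a list of dicts, best first, with "confidence" (0 to 1); they miss things now and then, are a little off and sometimes report something else, mostly with a low value. They report only what shows in the picture. A call takes as long as a camera call.
- finder.look_for(camera, thing): "xy" ([column, row] in pixels, amid what is visible of it).
- finder.masks_of(camera, thing): "region" (420x560 bool, what is visible of it) and "xy" ([column, row] in pixels, amid what is visible of it).
- finder.landmark_of(camera, thing): "xy" ([column, row] in pixels: a listed point, or the origin of a listed thing).
The state is a dict: "time": time; "joint_positions": joint angles; "qvel": joint speeds; "joint_torque": joint torques, N m; "tool_pos": TCP position; "ee_rot": TCP orientation; "wrist_force": force on the tool from outside, world axes, zero at the start; "wrist_torque": the same for the moment, N m; "width": finger opening in m; "finger_force": force on a finger pad.
Only numpy, scipy, OpenCV 4.12 (cv2) and the standard library are available. Lean on these libraries where they do the work, as an engineer would, in place of code of your own. Each camera call takes 0.05 s, during which the arm holds its last target. There are 200 camera calls.

TASK

Two telescoping posts on the press bed are to carry the sheet tray. Unlock the orange-headed post by turning its T-head counterclockwise, slide it up until its top is level with the grey-headed post, and turn the head back fully clockwise to lock it; then lay the sheet tray flat across both heads and let go. Leave the grey post as it is set, and do not disturb the ink can, the screwdriver and the wooden block.

Things in the scene. Friction and masses are not known exactly. Their poses are not given: they have to be found in the camera images.
- post_adj: the adjustable post, fixed: dark round foot (90 mm across, 12 mm thick), aluminium sleeve 30 mm across, black collar (52 mm across, 60 to 90 mm above the bed), steel inner tube 20 mm across with a low rib (12 mm from the axis), orange T-head. Origin on the bed at its axis, z up; x = direction of the head's bar when locked (orange marks on the foot), y = parallel to the line through both posts
- adj_twist (a joint): turn of the orange head and inner tube about the vertical axis, rad: 0 = locked (clockwise stop, bar along the foot's marks and parallel to the grey head's bar), grows counterclockwise seen from above, 1.2 = fully unlocked (stop). A rib wedges in the collar below about 0.6; turning takes at most 0.2 N m; the head stays at the angle where it is left
- adj_slide (a joint): how far the orange section is drawn out, m, 0 to 0.065; starts at 0 to 0.02. Top of head = 0.145 + this above the bed. Unlocked it takes about 3.5 N to raise and drops under its own weight when let go, so keep hold of it until locked; locked, it carries the tray but slips if forced with over about 8 N
- adj_top (a point): centre of the flat top of the orange T-head: a horizontal bar 70 mm long (this point's x axis), 20 mm thick (y), 26 mm high, centred on the post, gripped across its 20 mm. It turns and slides with the head
- post_set: the post already set: the same build with a grey head, clamped; it does not turn or slide. Origin on the bed at the post's axis; it stands 160 to 200 mm from the orange post (axis to axis), on either side of it, at the same yaw
- set_top (a point): centre of the flat top of the grey T-head, a bar of the same size as the orange one; its height is the height to match (185 to 210 mm above the bed)
- tray: sheet tray, 280 (x) by 140 (y) mm plywood board 9 mm thick, 0.28 to 0.46 kg, with dark lips 10 mm high at its two short ends and a blue divider rib on its middle: 120 mm long along x, 18 mm thick (y), top 43 mm above the underside. Lies on the bed. Origin at the centre of its underside, z up; its x axis is to lie along the line from post to post
- tray_grip (a point): centre of the top of the tray's blue rib, 43 mm above the tray's underside; grip across its 18 mm
- ink_can: bystander: light grey metal ink can, 84 mm across, 85 mm high, origin at the centre of its underside
- screwdriver: bystander: screwdriver lying on the bed, along its x axis
- furniture: bystander: wooden spacing block 110 x 30 x 22 mm lying on the bed, origin at the centre of its underside

How it is judged:
By the outcome, as a careful person would: the job done as asked, in the order asked, and still so for the second after the job is handed in, with the robot touching nothing.
It also fails if it takes over 61 s, if anything falls off the work surface, if the arm or the gripper's body presses on something with over 40 N, if the wrist force passes 120 N, or if a joint passes its speed limit or range.

## Working session

There is one attempt and no reset: what is moved stays moved. The work goes in short steps, Python scripts to look and compute and a tool call to move; the robot and the scene stay as the last step left them, time stands still between calls to the robot, and variables do not carry over. Pictures are saved under pics/ and viewed, at most 10 in all, crops included, and the job is handed in when it is done.

Besides the shell and the picture viewer there is one more tool, called after "Emit:" as a command line: name --argument value ..., lists and objects as JSON in quotes. drive_tool: Moves the arm, as the interface text tells. Shift numbers are shares of 100 mm and turn numbers shares of 90 degrees, none past 1 either way. Its arguments: {"type":"object","properties":{"deltas":{"type":"string"}},"required":["deltas"]}

```bash
mkdir -p pics; cat > h.py <<'E'
import numpy as np, cv2
from bench import robot, snapshot, finder
from scipy.spatial.transform import Rotation as R
def T_of(s):
    if "T" in s: return np.array(s["T"])
    o=robot.get_obs(); T=np.eye(4); T[:3,:3]=R.from_euler('xyz',o["ee_rot"]).as_matrix(); T[:3,3]=o["tool_pos"]
    return T@np.array(s["hand_eye"])
def K_of(s): return np.array([[s["fx"],0,s["cx"]],[0,s["fy"],s["cy"]],[0,0,1.]])
def ray(s,T,xy):
    u=cv2.undistortPoints(np.array([[xy]],float),K_of(s),np.array(s["D"]))[0,0]
    d=T[:3,:3]@np.array([u[0],-u[1],-1]); return T[:3,3],d/np.linalg.norm(d)
def atz(s,T,xy,z):
    p,d=ray(s,T,xy); return p+d*(z-p[2])/d[2]
def tri(rs):
    A=sum(np.eye(3)-np.outer(d,d) for p,d in rs); b=sum((np.eye(3)-np.outer(d,d))@p for p,d in rs)
    x=np.linalg.solve(A,b); return x,[np.linalg.norm((np.eye(3)-np.outer(d,d))@(x-p)) for p,d in rs]
def proj(s,T,P):
    q=np.linalg.inv(T)@np.append(P,1); q=np.array([[q[0],-q[1],-q[2]]])
    return cv2.projectPoints(q,np.zeros(3),np.zeros(3),K_of(s),np.array(s["D"]))[0][0,0]
def save(s,n): cv2.imwrite(f"pics/{n}.png",s["img"][:,:,::-1])
E
python3 - <<'E'
from h import *
S={}
np.set_printoptions(precision=4,suppress=True)
for c in("side","top","wrist"):
    s=snapshot(c);T=T_of(s);S[c]=(s,T);save(s,c+"0")
    for t in("adj_top","set_top","tray_grip","tray","post_adj","post_set","ink_can","screwdriver","furniture"):
        r=finder.landmark_of(c,t)[:1]
        for q in r: print(c,t,np.round(q["xy"],1),round(q["confidence"],2)); S[c,t]=q["xy"]
for t in("adj_top","set_top","tray_grip","tray","post_adj","post_set","ink_can"):
    rs=[ray(*S[c],S[c,t]) for c in("side","top") if (c,t) in S]
    if len(rs)>1: print(t,*tri(rs))
print(robot.get_obs()["time"])
a=np.hstack([S["side"][0]["img"],S["top"][0]["img"]])
E
```

```text
side adj_top [345.4 171.7] 0.89
side set_top [302.3 197. ] 0.91
side tray_grip [190.1 346.8] 0.67
side tray [189.6 356.3] 0.57
side post_adj [337.9 219.2] 0.73
side post_set [299.8 257.1] 0.81
side ink_can [200.9 230.5] 0.83
side screwdriver [379.4 186.2] 0.73
side furniture [258.2 194.9] 0.65
top adj_top [365.2 239.8] 0.8
top set_top [279.4 239.8] 0.83
top tray_grip [123. 254.] 0.62
top tray [127.3 248.3] 0.98
top post_adj [356.2 240.1] 0.85
top post_set [274.9 251. ] 0.89
top ink_can [232.2 142.8] 0.66
top screwdriver [425.5 246.7] 0.83
top furniture [319.9 157.7] 0.7
adj_top [ 0.5762 -0.1848  0.1614] [np.float64(0.00047986260068908496), np.float64(0.00047986260068909244)]
set_top [ 0.5675 -0.0258  0.1954] [np.float64(0.002356237299162644), np.float64(0.002356237299162591)]
tray_grip [0.5394 0.3004 0.0542] [np.float64(0.0013733413692680852), np.float64(0.0013733413692682652)]
tray [0.5511 0.3053 0.0083] [np.float64(0.004452759344295983), np.float64(0.004452759344296086)]
post_adj [ 0.5882 -0.1979 -0.0137] [np.float64(0.001017260639000737), np.float64(0.0010172606390009852)]
post_set [ 0.5563 -0.016   0.02  ] [np.float64(0.0004846202993893114), np.float64(0.00048462029938918207)]
ink_can [0.7978 0.0866 0.0042] [np.float64(0.002193821014431583), np.float64(0.0021938210144315583)]
1.5
```

View pics/top0.png

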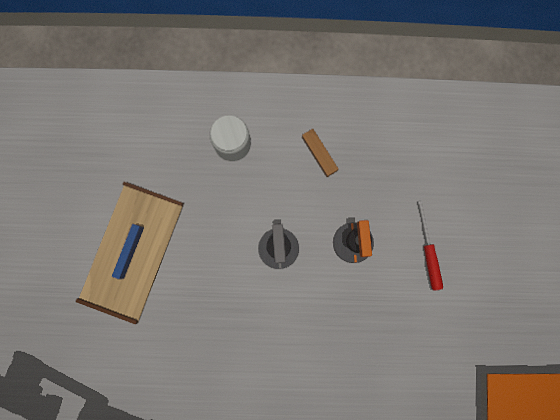

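View pics/side0.png

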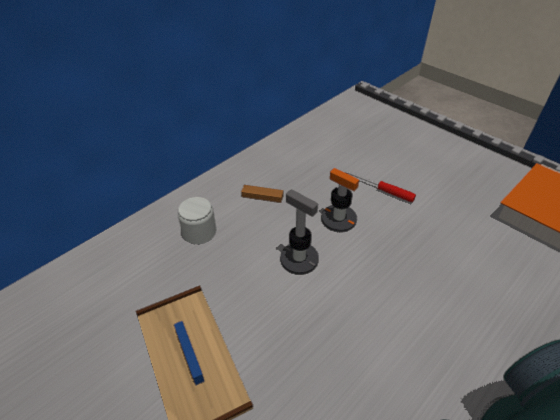

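```bash
python3 - <<'E'
from h import *
np.set_printoptions(precision=4,suppress=True)
o=robot.get_obs(); print(o["tool_pos"],o["ee_rot"],R.from_euler('xyz',o["ee_rot"]).as_matrix())
s=snapshot("wrist"); print(np.array(s["hand_eye"]),s["fx"],s["D"])
s=snapshot("top");T=T_of(s)
for t,z in(("adj_top",.16),("set_top",.195),("tray_grip",.043),("tray",.009),("post_adj",.0),("post_set",.0)):
    for m in finder.masks_of("top",t)[:1]:
        P=np.argwhere(m["region"])[:,::-1].astype(float)
        W=np.array([atz(s,T,p,z)[:2] for p in P]); c,(w),a=cv2.minAreaRect(W.astype(np.float32)*1000)
        print(t,m["confidence"],len(P),W.mean(0),c,w,a)
E
```

```text
[0.1697 0.5232 0.2055] [3.1415 0.     2.8278] [[-0.9512  0.3086  0.    ]
 [ 0.3086  0.9512  0.0001]
 [-0.      0.0001 -1.    ]]
[[ 0.0001  0.9636  0.2674  0.078 ]
 [ 1.     -0.0002  0.0001  0.0006]
 [ 0.0002  0.2674 -0.9636 -0.1786]
 [ 0.      0.      0.      1.    ]] 340.86877153707377 [-0.0682  0.      0.      0.      0.    ]
adj_top 0.97 478 [ 0.5784 -0.1821] (578.9859008789062, -179.94973754882812) (68.68260192871094, 29.270423889160156) 6.62744665145874
set_top 0.84 441 [ 0.5638 -0.0225] (564.2742309570312, -22.430450439453125) (70.05670166015625, 20.102495193481445) 5.859807014465332
tray_grip 0.81 8373 [0.5439 0.2897] (546.03125, 290.9668273925781) (142.69143676757812, 275.2643737792969) 71.57449340820312
tray 0.57 8355 [0.5448 0.3007] (547.0396728515625, 301.22784423828125) (146.64219665527344, 285.10302734375) 71.49703979492188
post_adj 0.97 1377 [ 0.5836 -0.1901] (581.7886962890625, -188.62124633789062) (90.11040496826172, 91.67007446289062) 15.890398979187012
post_set 0.95 1271 [ 0.5648 -0.0223] (563.45654296875, -22.27153778076172) (86.22236633300781, 86.12477111816406) 46.37020492553711
```

Emit:
drive_tool --deltas "-.86 -.78 -.5 0 0 0 94;-.86 -.78 -.5 0 0 0 94;-.86 -.78 -.5 0 0 0 94"

```text
time: 2.2
tool_pos: [0.2288, 0.4208, 0.2575]
ee_rot: [3.139, 0.002, 2.827]
wrist_force: [0.6, 0.5, 0.3]
width: 0.0939
finger_force: 0.0
```

Emit:
drive_tool --deltas "-.86 -.78 -.5 0 0 0 94;-.86 -.78 -.5 0 0 0 94;-.86 -.78 -.5 0 0 0 94"

```text
time: 2.5
tool_pos: [0.2866, 0.3196, 0.3078]
ee_rot: [3.139, 0.003, 2.825]
wrist_force: [-0.9, -0.4, 0.2]
width: 0.0937
finger_force: 0.0
```

Emit:
drive_tool --deltas "-.86 -.78 -.15 0 0 0 94;-.86 -.78 -.15 0 0 0 94;-.86 -.78 -.15 0 0 0 94"

```text
time: 2.8
tool_pos: [0.3445, 0.2179, 0.3215]
ee_rot: [3.141, 0.002, 2.823]
wrist_force: [-0.5, 0.6, -0.2]
width: 0.094
finger_force: 0.0
```

Emit:
drive_tool --deltas "-.86 -.78 0 0 0 0 94;-.86 -.78 0 0 0 0 94;-.86 -.78 0 0 0 0 94"

```text
time: 3.1
tool_pos: [0.4021, 0.1168, 0.3202]
ee_rot: [-3.14, 0.001, 2.823]
wrist_force: [0.2, 1.0, -0.3]
width: 0.0942
finger_force: 0.0
```

Emit:
drive_tool --deltas "-.86 -.78 0 0 0 0 94;-.86 -.78 0 0 0 0 94;-.86 -.78 0 0 0 0 94"

```text
time: 3.4
tool_pos: [0.4596, 0.016, 0.3196]
ee_rot: [-3.14, -0.001, 2.823]
wrist_force: [0.3, 0.2, -0.8]
width: 0.0941
finger_force: 0.0
```

Emit:
drive_tool --deltas "-.86 -.78 0 0 0 0 94;-.86 -.78 0 0 0 0 94;-.86 -.78 0 0 0 0 94"

```text
time: 3.7
tool_pos: [0.5172, -0.0842, 0.3191]
ee_rot: [-3.141, -0.002, 2.824]
wrist_force: [0.0, 0.8, -0.2]
width: 0.0942
finger_force: 0.0
```

Emit:
drive_tool --deltas "-.86 -.78 0 0 0 0 94;-.86 -.78 0 0 0 0 94;-.86 -.78 0 0 0 0 94"

```text
time: 4.0
tool_pos: [0.5749, -0.1846, 0.3186]
ee_rot: [-3.141, -0.002, 2.825]
wrist_force: [0.7, 0.9, 0.3]
width: 0.0939
finger_force: 0.0
```

Emit:
drive_tool --deltas "0 0 0 0 0 .2 94;0 0 0 0 0 .433 94;0 0 0 0 0 .433 94;0 0 0 0 0 .433 94;0 0 0 0 0 .433 94"

```text
time: 4.5
tool_pos: [0.5739, -0.1807, 0.3208]
ee_rot: [3.141, -0.001, 2.144]
wrist_force: [0.9, -0.2, 0.3]
width: 0.0937
finger_force: 0.0
```

Emit:
drive_tool --deltas "0 0 0 0 0 .433 94;0 0 0 0 0 .433 94;0 0 0 0 0 .433 94;0 0 0 0 0 .433 94;0 0 0 0 0 .433 94"

```text
time: 5.0
tool_pos: [0.5738, -0.1806, 0.3208]
ee_rot: [3.142, -0.001, 1.464]
wrist_force: [-0.1, 1.0, -0.2]
width: 0.0942
finger_force: 0.0
```

Emit:
drive_tool --deltas "0 0 0 0 0 .433 94;0 0 0 0 0 .433 94;0 0 0 0 0 .433 94;0 0 0 0 0 .433 94;0 0 0 0 0 .433 94"

```text
time: 5.5
tool_pos: [0.5738, -0.1806, 0.3208]
ee_rot: [-3.141, -0.001, 0.784]
wrist_force: [0.5, 0.0, -0.1]
width: 0.0938
finger_force: 0.0
```

Emit:
drive_tool --deltas "0 0 0 0 0 .433 94;0 0 0 0 0 .433 94;0 0 0 0 0 .433 94;0 0 0 0 0 .433 94;0 0 0 0 0 .433 94"

```text
time: 6.0
tool_pos: [0.5738, -0.1806, 0.3208]
ee_rot: [-3.141, -0.0, 0.104]
wrist_force: [0.1, 0.7, -0.9]
width: 0.094
finger_force: 0.0
```

```bash
cat > m.py <<'E'
from h import *
import sys
np.set_printoptions(precision=4,suppress=True)
n=sys.argv[1]; S={}
for c in ("wrist","side","top"):
    o=robot.get_obs(); s=snapshot(c);T=T_of(s);S[c]=(s,T);save(s,c+n)
    for t in("adj_top","set_top","post_adj","post_set"):
        for q in finder.landmark_of(c,t)[:1]:
            print(c,t,np.round(q["xy"],1),round(q["confidence"],2)); S[c,t]=q["xy"]
for t in("adj_top","set_top","post_adj","post_set"):
    k=[c for c in("wrist","side","top") if (c,t) in S]
    if len(k)>1: print(t,k,*tri([ray(*S[c],S[c,t]) for c in k]))
o=robot.get_obs();print(o["time"],o["tool_pos"],o["ee_rot"],o["joint_positions"])
E
python3 m.py 1
```

```text
wrist adj_top [286.7 181. ] 0.66
wrist set_top [111.9 192.7] 0.71
wrist post_adj [284.  162.6] 0.92
wrist post_set [173.8 160.4] 0.75
side adj_top [345.8 174.5] 0.92
side set_top [301.  197.8] 0.89
side post_adj [336. 220.] 0.69
side post_set [297.6 259.4] 0.59
top set_top [280.7 241.9] 0.91
top post_adj [354.9 242.6] 0.62
top post_set [274.1 249.9] 0.88
adj_top ['wrist', 'side'] [ 0.58   -0.1893  0.1478] [np.float64(0.0019787366709971338), np.float64(0.0019787366709969976)]
set_top ['wrist', 'side', 'top'] [ 0.5651 -0.0253  0.1955] [np.float64(0.0015048918079849825), np.float64(0.0017711787893550926), np.float64(0.0015315477142728746)]
post_adj ['wrist', 'side', 'top'] [ 0.5817 -0.1886 -0.0033] [np.float64(0.0031868452463476213), np.float64(0.005862741013963233), np.float64(0.005267762575064953)]
post_set ['wrist', 'side', 'top'] [ 0.5638 -0.0193 -0.0027] [np.float64(0.005152018494952966), np.float64(0.002978493273150327), np.float64(0.006753145508539614)]
6.75 [ 0.5738 -0.1821  0.3204] [-3.1415 -0.0001  0.1072] [-0.4014  0.215   0.9998  0.0001  1.9268  1.0622]
```

View pics/wrist1.png

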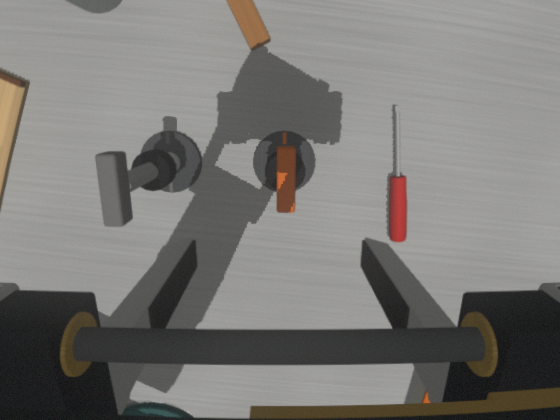

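Emit:
drive_tool --deltas ".04 -.79 .4 0 0 0 0;.04 -.79 .4 0 0 0 0;.04 -.79 .4 0 0 0 0"

```text
time: 7.05
tool_pos: [0.5679, -0.0991, 0.2775]
ee_rot: [-3.138, 0.005, 0.112]
wrist_force: [-0.4, -0.9, 0.3]
width: 0.0732
finger_force: 0.0
```

Emit:
drive_tool --deltas ".04 -.79 .3 0 0 0 0;.04 -.79 .6 0 0 0 0;.04 -.79 .65 0 0 0 0;.04 -.79 .65 0 0 0 0;.04 -.79 .65 0 0 0 0"

```text
time: 7.55
tool_pos: [0.5659, -0.0255, 0.2172]
ee_rot: [3.14, -0.003, 0.106]
wrist_force: [-0.3, 0.3, 0.4]
width: 0.0335
finger_force: 0.0
```

Emit:
drive_tool --deltas "0 0 .04 0 0 0 0;0 0 .1 0 0 0 0;0 0 .12 0 0 0 0;0 0 .12 0 0 0 0"

```text
time: 7.95
tool_pos: [0.5648, -0.0245, 0.2031]
ee_rot: [-3.141, 0.001, 0.106]
wrist_force: [-0.4, -0.6, -0.7]
width: 0.0021
finger_force: 0.0
```

Emit:
drive_tool --deltas "0 0 .02 0 0 0 0;0 0 .02 0 0 0 0"

```text
time: 8.15
tool_pos: [0.5648, -0.0241, 0.2013]
ee_rot: [-3.141, 0.0, 0.107]
wrist_force: [0.2, -0.4, 0.6]
width: 0.0002
finger_force: 0.0
```

Emit:
drive_tool --deltas "0 0 .02 0 0 0 0;0 0 .02 0 0 0 0"

```text
time: 8.35
tool_pos: [0.5648, -0.024, 0.1992]
ee_rot: [-3.141, 0.0, 0.107]
wrist_force: [-0.9, 0.2, 0.1]
width: 0.0003
finger_force: 0.0
```

Emit:
drive_tool --deltas "0 0 .01 0 0 0 0;0 0 .01 0 0 0 0"

```text
time: 8.55
tool_pos: [0.5649, -0.024, 0.1984]
ee_rot: [-3.141, 0.0, 0.107]
wrist_force: [0.0, -0.0, -1.3]
width: 0.0005
finger_force: 0.0
```

Emit:
drive_tool --deltas "0 0 .01 0 0 0 0;0 0 .01 0 0 0 0"

```text
time: 8.75
tool_pos: [0.565, -0.024, 0.1978]
ee_rot: [3.142, -0.001, 0.107]
wrist_force: [0.3, -0.1, -0.0]
width: 0.0003
finger_force: 0.3
```

Emit:
drive_tool --deltas "0 0 .01 0 0 0 0;0 0 .01 0 0 0 0"

```text
time: 8.95
tool_pos: [0.5651, -0.024, 0.1977]
ee_rot: [3.141, -0.001, 0.107]
wrist_force: [-1.3, 0.1, 3.9]
width: 0.0007
finger_force: 2.5
```

Emit:
drive_tool --deltas "0 0 .01 0 0 0 0;0 0 .01 0 0 0 0"

```text
time: 9.15
tool_pos: [0.5651, -0.024, 0.1977]
ee_rot: [3.141, -0.002, 0.107]
wrist_force: [-2.5, 1.0, 8.1]
width: 0.0007
finger_force: 4.0
```

Emit:
drive_tool --deltas "0 0 .01 0 0 0 0;0 0 .01 0 0 0 0"

```text
time: 9.35
tool_pos: [0.5651, -0.024, 0.1977]
ee_rot: [3.141, -0.003, 0.107]
wrist_force: [-4.6, 0.9, 10.5]
width: 0.0007
finger_force: 5.4
```

Emit:
drive_tool --deltas "0 0 -.2 0 0 0 0;-.01 .4 -.2 0 0 0 0;-.013 .82 -.2 0 0 0 0;-.013 .82 -.2 0 0 0 0"

```text
time: 9.75
tool_pos: [0.5723, -0.11, 0.2134]
ee_rot: [3.14, 0.001, 0.102]
wrist_force: [0.4, 0.5, -0.1]
width: 0.0005
finger_force: 0.0
```

Emit:
drive_tool --deltas "-.01 .4 0 0 0 0 0;-.013 .82 0 0 0 0 0;-.013 .82 .2 0 0 0 0;-.013 .82 .44 0 0 0 0;-.013 .82 .44 0 0 0 0"

```text
time: 10.25
tool_pos: [0.5776, -0.1862, 0.1655]
ee_rot: [-3.137, 0.008, 0.107]
wrist_force: [-1.0, 1.0, -0.7]
width: 0.0003
finger_force: 0.0
```

Emit:
drive_tool --deltas "0 0 .03 0 0 0 0;0 0 .03 0 0 0 0"

```text
time: 10.45
tool_pos: [0.5803, -0.1869, 0.1683]
ee_rot: [3.141, -0.001, 0.108]
wrist_force: [0.5, -0.2, 0.6]
width: 0.0003
finger_force: 0.0
```

Emit:
drive_tool --deltas "0 0 .02 0 0 0 0;0 0 .02 0 0 0 0"

```text
time: 10.65
tool_pos: [0.5803, -0.1872, 0.1664]
ee_rot: [3.141, -0.001, 0.108]
wrist_force: [0.2, 0.1, 0.1]
width: 0.0007
finger_force: 0.0
```

Emit:
drive_tool --deltas "0 0 .02 0 0 0 0;0 0 .02 0 0 0 0"

```text
time: 10.85
tool_pos: [0.5799, -0.1873, 0.1635]
ee_rot: [-3.142, -0.0, 0.107]
wrist_force: [0.5, -0.6, -0.3]
width: 0.0004
finger_force: 0.0
```

Emit:
drive_tool --deltas "0 0 .015 0 0 0 0;0 0 .015 0 0 0 0"

```text
time: 11.05
tool_pos: [0.5797, -0.1874, 0.1617]
ee_rot: [-3.141, 0.0, 0.107]
wrist_force: [-0.1, 0.2, 0.0]
width: 0.0004
finger_force: 0.0
```

Emit:
drive_tool --deltas "0 0 .01 0 0 0 0;0 0 .01 0 0 0 0"

```text
time: 11.25
tool_pos: [0.5798, -0.1874, 0.1608]
ee_rot: [-3.141, 0.0, 0.107]
wrist_force: [0.1, 0.0, -1.1]
width: 0.0006
finger_force: 0.0
```

Emit:
drive_tool --deltas "0 0 .01 0 0 0 0;0 0 .01 0 0 0 0"

```text
time: 11.45
tool_pos: [0.5798, -0.1874, 0.1598]
ee_rot: [-3.141, 0.0, 0.107]
wrist_force: [-0.8, 0.5, 0.1]
width: 0.0009
finger_force: 0.0
```

Emit:
drive_tool --deltas "0 0 .01 0 0 0 0;0 0 .01 0 0 0 0"

```text
time: 11.65
tool_pos: [0.5798, -0.1873, 0.1588]
ee_rot: [-3.141, 0.0, 0.107]
wrist_force: [0.2, -0.4, -0.5]
width: 0.0007
finger_force: 0.0
```

Emit:
drive_tool --deltas "0 0 .01 0 0 0 0;0 0 .01 0 0 0 0"

```text
time: 11.85
tool_pos: [0.5798, -0.1873, 0.1578]
ee_rot: [-3.141, 0.0, 0.107]
wrist_force: [-0.6, -0.2, 0.2]
width: 0.0004
finger_force: 0.0
```

Emit:
drive_tool --deltas "0 0 .01 0 0 0 0;0 0 .01 0 0 0 0"

```text
time: 12.05
tool_pos: [0.5798, -0.1874, 0.1568]
ee_rot: [-3.141, 0.0, 0.107]
wrist_force: [-0.0, 0.3, 0.4]
width: 0.0001
finger_force: 0.0
```

Emit:
drive_tool --deltas "0 0 .015 0 0 0 0;0 0 .015 0 0 0 0"

```text
time: 12.25
tool_pos: [0.5798, -0.1873, 0.1552]
ee_rot: [-3.141, 0.0, 0.107]
wrist_force: [0.1, -0.1, 0.4]
width: 0.0004
finger_force: 0.0
```

Emit:
drive_tool --deltas "0 0 .015 0 0 0 0;0 0 .015 0 0 0 0"

```text
time: 12.45
tool_pos: [0.5797, -0.1873, 0.1536]
ee_rot: [-3.141, 0.0, 0.107]
wrist_force: [0.5, 0.3, -0.3]
width: 0.0007
finger_force: 0.0
```

Emit:
drive_tool --deltas "0 0 .015 0 0 0 0;0 0 .015 0 0 0 0"

```text
time: 12.65
tool_pos: [0.5798, -0.1873, 0.1522]
ee_rot: [-3.141, 0.0, 0.107]
wrist_force: [0.3, 0.1, 0.1]
width: 0.0004
finger_force: 0.0
```

Emit:
drive_tool --deltas "0 0 .015 0 0 0 0;0 0 .015 0 0 0 0"

```text
time: 12.85
tool_pos: [0.5797, -0.1873, 0.1507]
ee_rot: [-3.141, 0.0, 0.107]
wrist_force: [-0.9, -0.2, -0.2]
width: 0.0003
finger_force: 0.0
```

Emit:
drive_tool --deltas "0 0 .015 0 0 0 0;0 0 .015 0 0 0 0"

```text
time: 13.05
tool_pos: [0.5798, -0.1873, 0.1492]
ee_rot: [-3.141, 0.0, 0.107]
wrist_force: [-0.5, -0.5, 0.7]
width: 0.0003
finger_force: 0.0
```

Emit:
drive_tool --deltas "0 0 .015 0 0 0 0;0 0 .015 0 0 0 0"

```text
time: 13.25
tool_pos: [0.5799, -0.1874, 0.1482]
ee_rot: [3.141, -0.0, 0.107]
wrist_force: [-0.2, -0.0, 0.9]
width: 0.0003
finger_force: 0.5
```

Emit:
drive_tool --deltas "0 0 .01 0 0 0 0;0 0 .01 0 0 0 0"

```text
time: 13.45
tool_pos: [0.58, -0.1874, 0.1481]
ee_rot: [3.141, -0.001, 0.107]
wrist_force: [-1.6, 1.0, 4.4]
width: 0.0007
finger_force: 2.3
```

Emit:
drive_tool --deltas "0 0 -.4 0 0 0 94;0 0 -.55 0 0 0 94;0 0 -.55 0 0 0 94;0 0 -.55 0 0 0 94;0 0 -.55 0 0 0 94"

```text
time: 13.95
tool_pos: [0.5791, -0.1871, 0.1998]
ee_rot: [-3.14, 0.003, 0.107]
wrist_force: [0.6, -0.5, -0.3]
width: 0.0368
finger_force: 0.0
```

```bash
python3 - <<'E'
from h import *
np.set_printoptions(precision=4,suppress=True)
for k in range(2):
    s=snapshot("wrist");T=T_of(s)
    for t,z in(("adj_top",.148),("set_top",.1977)):
        l=[atz(s,T,q["xy"],z) for q in finder.landmark_of("wrist",t)[:1]]
        for m in finder.masks_of("wrist",t)[:1]:
            c=max(cv2.findContours(m["region"].astype(np.uint8),0,1)[0],key=len)[:,0].astype(float)
            W=np.array([atz(s,T,p,z)[:2] for p in c]); print(t,l,cv2.minAreaRect(W.astype(np.float32)*1000))
            f=m["region"]; im=s["img"].astype(int)
            if t=="adj_top":
                g=(im[:,:,0]>im[:,:,2]*1.8)&f&(im.sum(2)>130); print(g.sum(),f.sum())
save(s,"wrist2")
o=robot.get_obs();print(o["time"],o["tool_pos"],o["ee_rot"])
E
```

```text
adj_top [array([ 0.5808, -0.1885,  0.148 ])] ((583.6483764648438, -186.79869079589844), (71.5652847290039, 19.324722290039062), 5.570724964141846)
2560 2625
set_top [array([ 0.5655, -0.0238,  0.1977])] ((570.0806274414062, -51.50810241699219), (62.034751892089844, 80.27667999267578), 82.4139175415039)
adj_top [array([ 0.5825, -0.1877,  0.148 ])] ((583.8087158203125, -186.56558227539062), (71.84272003173828, 19.21630096435547), 6.300869464874268)
2493 2548
set_top [array([ 0.5652, -0.0233,  0.1977])] ((578.8623046875, -40.344879150390625), (54.463348388671875, 92.40673065185547), 54.83610916137695)
14.45 [ 0.5799 -0.1874  0.2019] [-3.1415 -0.      0.1072]
```

View pics/wrist2.png

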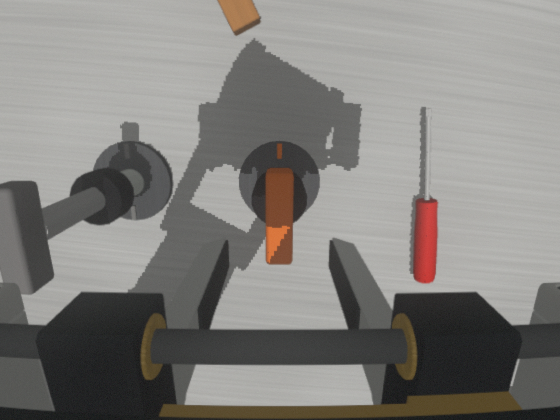

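Emit:
drive_tool --deltas ".025 0 .3 0 0 0 60;.025 0 .6 0 0 0 60;.025 0 .86 0 0 0 60;.025 0 .86 0 0 0 60"

```text
time: 14.85
tool_pos: [0.5795, -0.1859, 0.111]
ee_rot: [-3.137, 0.008, 0.107]
wrist_force: [-0.0, 0.4, -0.4]
width: 0.0601
finger_force: 0.0
```

Emit:
drive_tool --deltas "0 0 0 0 0 0 0;0 0 0 0 0 0 0;0 0 0 0 0 0 0;0 0 0 0 0 0 0;0 0 0 0 0 0 0"

```text
time: 15.35
tool_pos: [0.5828, -0.1873, 0.117]
ee_rot: [3.141, -0.002, 0.107]
wrist_force: [0.9, -0.9, 0.1]
width: 0.0235
finger_force: 0.0
```

Emit:
drive_tool --deltas "0 0 0 0 0 0 0;0 0 0 0 0 0 0;0 0 0 0 0 0 0"

```text
time: 15.65
tool_pos: [0.5826, -0.1872, 0.1167]
ee_rot: [3.141, -0.001, 0.107]
wrist_force: [-0.4, 0.7, 3.4]
width: 0.0193
finger_force: 30.0
```

Emit:
drive_tool --deltas "0 0 0 0 0 -.08 0;0 0 0 0 0 -.16 0;0 0 0 0 0 -.24 0;0 0 0 0 0 -.32 0;0 0 0 0 0 -.36 0"

```text
time: 16.15
tool_pos: [0.5825, -0.1863, 0.1157]
ee_rot: [-3.14, -0.001, 0.677]
wrist_force: [-1.0, 1.3, 0.2]
width: 0.0199
finger_force: 30.0
```

Emit:
drive_tool --deltas "0 0 0 0 0 -.08 0;0 0 0 0 0 -.16 0;0 0 0 0 0 -.24 0;0 0 0 0 0 -.32 0;0 0 0 0 0 -.36 0"

```text
time: 16.65
tool_pos: [0.5817, -0.1857, 0.1149]
ee_rot: [-3.139, -0.002, 1.242]
wrist_force: [-1.6, 3.0, -1.2]
width: 0.0198
finger_force: 30.0
```

Emit:
drive_tool --deltas "0 0 0 0 0 0 0;0 0 0 0 0 0 0"

```text
time: 16.85
tool_pos: [0.5817, -0.1857, 0.1149]
ee_rot: [-3.139, -0.002, 1.237]
wrist_force: [-2.1, 3.7, -2.0]
width: 0.0203
finger_force: 30.0
```

Emit:
drive_tool --deltas "0 0 -.12 0 0 0 0;0 0 -.24 0 0 0 0;0 0 -.36 0 0 0 0;0 0 -.48 0 0 0 0;0 0 -.52 0 0 0 0"

```text
time: 17.35
tool_pos: [0.5817, -0.1858, 0.1701]
ee_rot: [-3.14, -0.002, 1.238]
wrist_force: [-3.2, 5.6, -3.6]
width: 0.0198
finger_force: 30.0
```

Emit:
drive_tool --deltas "0 0 0 0 0 0 0;0 0 0 0 0 0 0;0 0 0 0 0 0 0"

```text
time: 17.65
tool_pos: [0.5817, -0.1858, 0.1699]
ee_rot: [-3.14, -0.002, 1.238]
wrist_force: [-2.8, 6.7, -0.8]
width: 0.02
finger_force: 30.0
```

Emit:
drive_tool --deltas "0 0 .035 0 0 0 0;0 0 .035 0 0 0 0;0 0 .035 0 0 0 0;0 0 .035 0 0 0 0"

```text
time: 18.05
tool_pos: [0.5817, -0.1858, 0.1659]
ee_rot: [-3.14, -0.002, 1.238]
wrist_force: [-2.5, 5.8, -2.5]
width: 0.0197
finger_force: 30.0
```

Emit:
drive_tool --deltas "0 0 0 0 0 .08 0;0 0 0 0 0 .16 0;0 0 0 0 0 .24 0;0 0 0 0 0 .32 0;0 0 0 0 0 .36 0"

```text
time: 18.55
tool_pos: [0.5825, -0.1863, 0.1659]
ee_rot: [-3.141, -0.001, 0.669]
wrist_force: [-0.4, 4.0, -2.6]
width: 0.0199
finger_force: 30.0
```

Emit:
drive_tool --deltas "0 0 0 0 0 .08 0;0 0 0 0 0 .16 0;0 0 0 0 0 .24 0;0 0 0 0 0 .32 0;0 0 0 0 0 .36 0"

```text
time: 19.05
tool_pos: [0.5828, -0.1872, 0.1659]
ee_rot: [3.141, -0.001, 0.104]
wrist_force: [1.1, 1.8, -3.1]
width: 0.0195
finger_force: 30.0
```

Emit:
drive_tool --deltas "0 0 0 0 0 .02 0;0 0 0 0 0 .02 0"

```text
time: 19.25
tool_pos: [0.5828, -0.1872, 0.1659]
ee_rot: [3.141, -0.001, 0.077]
wrist_force: [0.5, 2.6, -1.7]
width: 0.0196
finger_force: 30.4
```

```bash
python3 -c "
from h import *
o=robot.get_obs();print(o['tool_pos'],o['ee_rot'],o['wrist_force'],o['wrist_torque'])"
```

```text
[ 0.58277684 -0.18720621  0.16587051] [ 3.14077978e+00 -1.35652240e-03  7.72641557e-02] [ 0.50355206  2.59015679 -1.71592326] [0.70250023 0.05224935 0.68044741]
```

Emit:
drive_tool --deltas "0 0 0 0 0 0 60;0 0 0 0 0 0 60;0 0 0 0 0 0 60;0 0 0 0 0 0 60;0 0 0 0 0 0 60"

```text
time: 19.75
tool_pos: [0.5824, -0.1875, 0.1647]
ee_rot: [3.141, -0.0, 0.075]
wrist_force: [0.2, -0.3, -0.1]
width: 0.0564
finger_force: 0.0
```

Emit:
drive_tool --deltas "0 0 -.3 0 0 0 60;0 0 -.45 0 0 0 60;0 0 -.45 0 0 0 0;0 0 -.45 0 0 0 0;0 0 -.45 0 0 0 0"

```text
time: 20.25
tool_pos: [0.5818, -0.1869, 0.2081]
ee_rot: [-3.141, 0.002, 0.076]
wrist_force: [-0.4, -0.1, 0.7]
width: 0.0394
finger_force: 0.0
```

Emit:
drive_tool --deltas "0 0 0 0 0 0 0;0 0 .05 0 0 0 0;0 0 .1 0 0 0 0;0 0 .1 0 0 0 0;0 0 .1 0 0 0 0"

```text
time: 20.75
tool_pos: [0.5821, -0.187, 0.1989]
ee_rot: [-3.141, 0.001, 0.076]
wrist_force: [-0.2, -0.2, -0.0]
width: 0.0013
finger_force: 0.0
```

Emit:
drive_tool --deltas "0 0 .01 0 0 0 0;0 0 .01 0 0 0 0"

```text
time: 20.95
tool_pos: [0.5824, -0.1871, 0.1985]
ee_rot: [3.142, -0.0, 0.076]
wrist_force: [0.5, -0.5, 0.9]
width: 0.0008
finger_force: 0.0
```

Emit:
drive_tool --deltas "0 0 .01 0 0 0 0;0 0 .01 0 0 0 0"

```text
time: 21.15
tool_pos: [0.5823, -0.1871, 0.1974]
ee_rot: [-3.142, -0.0, 0.076]
wrist_force: [-0.7, 0.3, 0.2]
width: 0.0005
finger_force: 0.0
```

Emit:
drive_tool --deltas "0 0 .007 0 0 0 0;0 0 .007 0 0 0 0"

```text
time: 21.35
tool_pos: [0.5824, -0.1872, 0.1972]
ee_rot: [3.141, -0.0, 0.076]
wrist_force: [-0.4, 0.3, 1.7]
width: 0.0006
finger_force: 0.9
```

Emit:
drive_tool --deltas "0 0 -.5 0 0 0 94;0 0 -1 0 0 0 94;0 0 -1 0 0 0 94;0 0 -1 0 0 0 94"

```text
time: 21.75
tool_pos: [0.583, -0.1874, 0.299]
ee_rot: [3.14, -0.004, 0.076]
wrist_force: [0.7, 0.1, -0.3]
width: 0.0287
finger_force: 0.0
```

```bash
python3 - <<'E'
from h import *
np.set_printoptions(precision=4,suppress=True)
s=snapshot("wrist");T=T_of(s);save(s,"wrist3")
for t,z in(("adj_top",.1972),("set_top",.1977)):
    l=[atz(s,T,q["xy"],z) for q in finder.landmark_of("wrist",t)[:1]]
    for m in finder.masks_of("wrist",t)[:1]:
        c=max(cv2.findContours(m["region"].astype(np.uint8),0,1)[0],key=len)[:,0].astype(float)
        W=np.array([atz(s,T,p,z)[:2] for p in c]); print(t,l,cv2.minAreaRect(W.astype(np.float32)*1000))
s2=snapshot("top");T2=T_of(s2);save(s2,"top3")
for t,z in(("tray",0),("tray_grip",.043),):
    print(t,[atz(s2,T2,q["xy"],z) for q in finder.landmark_of("top",t)[:1]])
# blue rib by colour
im=cv2.cvtColor(s2["img"],cv2.COLOR_RGB2HSV); g=((im[:,:,0]>100)&(im[:,:,0]<130)&(im[:,:,1]>120)&(im[:,:,2]>40)).astype(np.uint8); g[:180]=0;g[320:]=0;g[:,200:]=0
c=max(cv2.findContours(g,0,1)[0],key=cv2.contourArea)[:,0].astype(float)
W=np.array([atz(s2,T2,p,.043)[:2] for p in c]); print("rib",cv2.minAreaRect(W.astype(np.float32)*1000))
o=robot.get_obs();print(o["time"],o["tool_pos"],o["ee_rot"],o["joint_positions"])
E
```

```text
adj_top [array([ 0.5806, -0.1872,  0.1972])] ((583.116455078125, -186.08657836914062), (71.09089660644531, 19.59676170349121), 7.394907474517822)
set_top [array([ 0.5638, -0.0244,  0.1977])] ((568.3385009765625, -44.73124313354492), (70.4457778930664, 61.285499572753906), 5.175457000732422)
tray [array([0.5491, 0.3058, 0.    ])]
tray_grip [array([0.5439, 0.3032, 0.043 ])]
rib ((547.670166015625, 300.67169189453125), (16.477182388305664, 117.1261215209961), 71.90460205078125)
22.15 [ 0.5821 -0.187   0.2955] [-3.1404  0.002   0.0758] [-0.4036  0.231   1.03    0.0001  1.8828  1.0914]
```

View pics/wrist3.png

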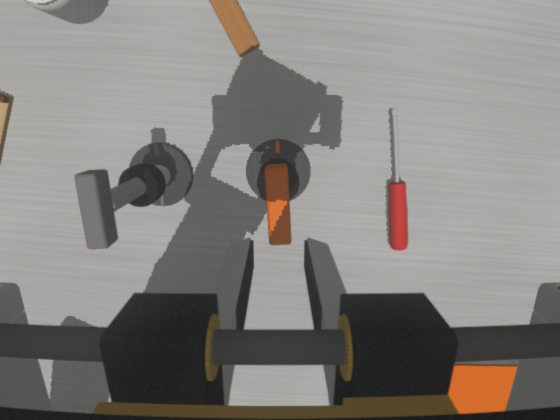

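```bash
python3 - <<'E'
from h import *
s=snapshot("wrist");T=T_of(s)
def ed(a,b,z):
    p,q=atz(s,T,a,z),atz(s,T,b,z); v=p-q; print(np.degrees(np.arctan2(v[1],v[0])),p[:2],q[:2])
g=cv2.cvtColor(s["img"],cv2.COLOR_RGB2GRAY).astype(float)
gx=cv2.Sobel(cv2.GaussianBlur(g,(3,3),0),cv2.CV_64F,1,0)
def fit(x0,y0,x1,y1,z):
    P=[]
    for y in range(min(y0,y1)+8,max(y0,y1)-8):
        xc=x0+(x1-x0)*(y-y0)/(y1-y0); r=np.arange(int(xc)-6,int(xc)+7); w=np.abs(gx[y,r]); i=w.argmax(); 
        if w[i]>40: P.append(atz(s,T,(r[i],y),z)[:2])
    l=cv2.fitLine(np.array(P,np.float32),cv2.DIST_HUBER,0,1e-5,1e-5).ravel(); a=np.degrees(np.arctan2(l[1],l[0])); print(len(P),(a+90)%180-90,l[2:])
print("orange");fit(266,166,271,244,.1972);fit(288,165,291,243,.1972)
print("grey");fit(79,177,86,248,.1977);fit(108,172,115,246,.1977)
E
```

```text
orange
61 5.9333725 [ 0.58404267 -0.17663804]
62 7.5118637 [ 0.5907645  -0.19561641]
grey
55 5.9386215 [ 0.56369925 -0.01387916]
58 5.965805 [ 0.5731381  -0.04384885]
```

Emit:
drive_tool --deltas "0 -.5 0 0 0 0 94;0 -.98 0 0 0 0 94;0 -.98 0 0 0 0 94"

```text
time: 22.5
tool_pos: [0.5746, -0.0844, 0.2976]
ee_rot: [-3.139, -0.001, 0.082]
wrist_force: [-1.0, -1.4, 0.6]
width: 0.0891
finger_force: 0.0
```

Emit:
drive_tool --deltas "0 -.5 0 0 0 0 94;0 -.98 0 0 0 0 94;0 -.98 0 0 0 0 94"

```text
time: 22.8
tool_pos: [0.5671, 0.0129, 0.2972]
ee_rot: [-3.14, -0.001, 0.083]
wrist_force: [0.5, -0.4, 0.1]
width: 0.0939
finger_force: 0.0
```

Emit:
drive_tool --deltas "0 -.5 0 0 0 0 94;0 -.98 0 0 0 0 94;0 -.98 0 0 0 0 94"

```text
time: 23.1
tool_pos: [0.5596, 0.11, 0.2967]
ee_rot: [-3.14, 0.0, 0.082]
wrist_force: [0.1, -0.5, -0.3]
width: 0.0942
finger_force: 0.0
```

Emit:
drive_tool --deltas "0 -.5 0 0 0 0 94;0 -.98 0 0 0 0 94;0 -.98 0 0 0 0 94"

```text
time: 23.4
tool_pos: [0.5523, 0.2072, 0.2961]
ee_rot: [-3.14, 0.001, 0.082]
wrist_force: [0.7, 0.6, -0.1]
width: 0.094
finger_force: 0.0
```

Emit:
drive_tool --deltas "0 -.5 0 0 0 0 94;0 -.97 0 0 0 0 94;0 -.97 0 0 0 0 94"

```text
time: 23.7
tool_pos: [0.5451, 0.3033, 0.2955]
ee_rot: [-3.141, 0.002, 0.081]
wrist_force: [-0.4, -0.3, -0.0]
width: 0.0941
finger_force: 0.0
```

Emit:
drive_tool --deltas "0 0 0 0 0 -.44 60;0 0 0 0 0 -.44 60;0 0 0 0 0 -.44 60;0 0 0 0 0 -.44 60;0 0 0 0 0 -.44 60"

```text
time: 24.2
tool_pos: [0.5466, 0.2977, 0.2968]
ee_rot: [3.14, 0.001, 0.769]
wrist_force: [-1.3, -0.1, -0.6]
width: 0.0604
finger_force: 0.0
```

Emit:
drive_tool --deltas "0 0 0 0 0 -.44 60;0 0 0 0 0 -.44 60;0 0 0 0 0 -.44 60;0 0 0 0 0 -.44 60;0 0 0 0 0 -.44 60"

```text
time: 24.7
tool_pos: [0.5466, 0.2977, 0.2967]
ee_rot: [3.141, 0.001, 1.46]
wrist_force: [0.3, -0.5, 0.4]
width: 0.0599
finger_force: 0.0
```

Emit:
drive_tool --deltas "0 0 0 0 0 -.44 60;0 0 0 0 0 -.44 60;0 0 0 0 0 -.44 60;0 0 0 0 0 -.44 60;0 0 0 0 0 -.44 60"

```text
time: 25.2
tool_pos: [0.5466, 0.2976, 0.2967]
ee_rot: [-3.141, 0.001, 2.151]
wrist_force: [0.3, 0.4, -0.5]
width: 0.06
finger_force: 0.0
```

Emit:
drive_tool --deltas "0 0 0 0 0 -.44 60;0 0 0 0 0 -.44 60;0 0 0 0 0 -.44 60;0 0 0 0 0 -.44 60;0 0 0 0 0 -.44 60"

```text
time: 25.7
tool_pos: [0.5466, 0.2977, 0.2967]
ee_rot: [-3.14, 0.001, 2.842]
wrist_force: [0.1, 0.3, -0.8]
width: 0.0595
finger_force: 0.0
```

```bash
cat > rib.py <<'E'
from h import *
np.set_printoptions(precision=4,suppress=True)
s=snapshot("wrist");T=T_of(s);save(s,"wrist4")
print([atz(s,T,q["xy"],.043) for q in finder.landmark_of("wrist","tray_grip")[:1]],[atz(s,T,q["xy"],0) for q in finder.landmark_of("wrist","tray")[:1]])
im=cv2.cvtColor(s["img"],cv2.COLOR_RGB2HSV); g=((im[:,:,0]>100)&(im[:,:,0]<130)&(im[:,:,1]>120)&(im[:,:,2]>30)).astype(np.uint8)
c=max(cv2.findContours(g,0,1)[0],key=cv2.contourArea)[:,0].astype(float)
W=np.array([atz(s,T,p,.043)[:2] for p in c]); print("rib",c.min(0),c.max(0),cv2.minAreaRect(W.astype(np.float32)*1000))
o=robot.get_obs();print(o["time"],o["tool_pos"],o["ee_rot"],o["joint_positions"])
E
python3 rib.py
```

```text
[array([0.5495, 0.301 , 0.043 ])] [array([0.5433, 0.3084, 0.    ])]
rib [326. 392.] [376. 404.] ((933.52685546875, 301.8409729003906), (81.31572723388672, 23.91698455810547), 79.55644226074219)
25.85 [0.5463 0.2983 0.2968] [-3.1409  0.0005  2.8361] [ 0.4093  0.256   0.9972 -0.0009  1.8885 -0.8563]
```

View pics/wrist4.png

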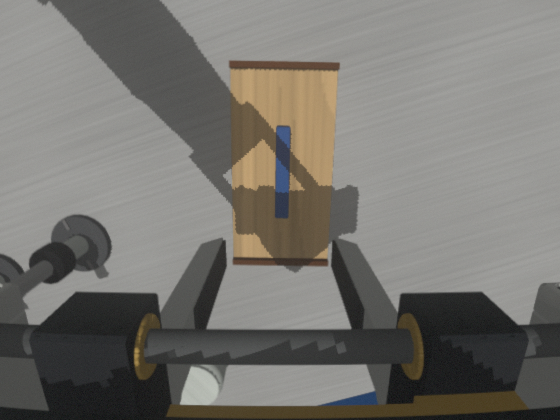

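```bash
python3 - <<'E'
from h import *
s=snapshot("wrist");T=T_of(s);o=robot.get_obs()
im=cv2.cvtColor(s["img"],cv2.COLOR_RGB2HSV); g=((im[:,:,0]>100)&(im[:,:,0]<130)&(im[:,:,1]>110)).astype(np.uint8); g[:110]=0;g[230:]=0;g[:,:260]=0;g[:,310:]=0
P=np.argwhere(g)[:,::-1]; c=cv2.convexHull(P.astype(np.float32))[:,0]
W=np.array([atz(s,T,p,.043)[:2] for p in c]); print("rib",P.min(0),P.max(0),cv2.minAreaRect(W.astype(np.float32)*1000))
a=np.array([230,62]);B=[atz(s,T,p,.019)[:2] for p in((230,63),(339,64))]+[atz(s,T,p,.019)[:2] for p in((328,263),(233,262))]
print(np.mean(B,0),B); print(o["tool_pos"],o["ee_rot"])
E
```

```text
rib [276 128] [288 192] ((531.499267578125, 308.3806457519531), (15.067749977111816, 81.72513580322266), 72.4188232421875)
[0.54713096 0.30442213] [array([0.39673757, 0.28213702]), array([0.43905681, 0.412954  ]), array([0.69798172, 0.32732487]), array([0.65474776, 0.19527263])]
[0.54613276 0.29873206 0.29678378] [-3.14107589e+00  4.36998022e-04  2.83641521e+00]
```

Emit:
drive_tool --deltas "0 .04 .5 0 0 0 60;0 .04 .94 0 0 0 60;0 .04 .94 0 0 0 60"

```text
time: 26.2
tool_pos: [0.5415, 0.3012, 0.192]
ee_rot: [-3.128, -0.015, 2.838]
wrist_force: [-1.7, -0.7, -1.4]
width: 0.0598
finger_force: 0.0
```

Emit:
drive_tool --deltas "0 0 .5 0 0 0 60;0 0 .94 0 0 0 60;0 0 .94 0 0 0 60"

```text
time: 26.5
tool_pos: [0.5436, 0.3024, 0.1036]
ee_rot: [-3.134, -0.008, 2.839]
wrist_force: [-0.5, -0.3, -0.6]
width: 0.0603
finger_force: 0.0
```

Emit:
drive_tool --deltas "0 0 .3 0 0 0 60;0 0 .6 0 0 0 60;0 0 .85 0 0 0 60;0 0 .9 0 0 0 60;0 0 .9 0 0 0 60"

```text
time: 27.0
tool_pos: [0.5484, 0.3049, 0.0215]
ee_rot: [3.139, 0.002, 2.84]
wrist_force: [-0.7, -0.6, -0.3]
width: 0.0596
finger_force: 0.0
```

Emit:
drive_tool --deltas "0 0 0 0 0 0 0;0 0 0 0 0 0 0;0 0 0 0 0 0 0;0 0 0 0 0 0 0;0 0 0 0 0 0 0"

```text
time: 27.5
tool_pos: [0.5466, 0.3044, 0.0192]
ee_rot: [3.141, 0.0, 2.84]
wrist_force: [-0.1, -0.7, -1.5]
width: 0.0235
finger_force: 0.0
```

Emit:
drive_tool --deltas "0 0 0 0 0 0 0;0 0 0 0 0 0 0;0 0 0 0 0 0 0"

```text
time: 27.8
tool_pos: [0.5464, 0.3036, 0.0191]
ee_rot: [-3.14, -0.0, 2.84]
wrist_force: [-1.5, -3.2, 3.6]
width: 0.0181
finger_force: 30.0
```

Emit:
drive_tool --deltas "0 0 -.2 0 0 0 0;0 0 -.4 0 0 0 0;0 0 -.6 0 0 0 0;0 0 -.8 0 0 0 0;0 0 -1 0 0 0 0"

```text
time: 28.3
tool_pos: [0.5457, 0.3047, 0.1176]
ee_rot: [-3.141, -0.002, 2.841]
wrist_force: [-0.6, -0.5, -2.7]
width: 0.0179
finger_force: 29.9
```

Emit:
drive_tool --deltas "0 0 -.2 0 0 0 0;0 0 -.4 0 0 0 0;0 0 -.6 0 0 0 0;0 0 -.8 0 0 0 0;0 0 -1 0 0 0 0"

```text
time: 28.8
tool_pos: [0.546, 0.3048, 0.2176]
ee_rot: [-3.141, -0.003, 2.841]
wrist_force: [-0.7, -0.5, -4.2]
width: 0.0172
finger_force: 29.9
```

Emit:
drive_tool --deltas "0 0 -.2 0 0 0 0;0 0 -.4 0 0 0 0;0 0 -.6 0 0 0 0;0 0 -.7 0 0 0 0;0 0 -.7 0 0 0 0"

```text
time: 29.3
tool_pos: [0.547, 0.3049, 0.2896]
ee_rot: [3.139, 0.001, 2.841]
wrist_force: [0.6, 0.4, -2.5]
width: 0.0178
finger_force: 29.9
```

Emit:
drive_tool --deltas "-.09 -.24 0 0 0 0 0;-.183 -.48 0 0 0 0 0;-.275 -.72 0 0 0 0 0;-.366 -.96 0 0 0 0 0"

```text
time: 29.7
tool_pos: [0.5525, 0.201, 0.2863]
ee_rot: [-3.14, -0.003, 2.841]
wrist_force: [1.1, 0.1, -3.0]
width: 0.0179
finger_force: 29.9
```

Emit:
drive_tool --deltas "-.09 -.24 0 0 0 0 0;-.183 -.48 0 0 0 0 0;-.275 -.72 0 0 0 0 0;-.366 -.96 0 0 0 0 0"

```text
time: 30.1
tool_pos: [0.5589, 0.0984, 0.2864]
ee_rot: [-3.141, -0.003, 2.841]
wrist_force: [0.8, 0.4, -4.3]
width: 0.018
finger_force: 29.9
```

Emit:
drive_tool --deltas "-.09 -.24 0 0 0 0 0;-.183 -.48 0 0 0 0 0;-.275 -.72 0 0 0 0 0;-.366 -.96 0 0 0 0 0"

```text
time: 30.5
tool_pos: [0.5655, -0.0041, 0.2864]
ee_rot: [-3.142, -0.003, 2.841]
wrist_force: [0.6, 0.1, -3.3]
width: 0.0177
finger_force: 29.9
```

Emit:
drive_tool --deltas "-.09 -.24 0 0 0 0 0;-.183 -.48 0 0 0 0 0;-.275 -.72 0 0 0 0 0;-.366 -.96 0 0 0 0 0"

```text
time: 30.9
tool_pos: [0.572, -0.1066, 0.2864]
ee_rot: [3.141, -0.003, 2.841]
wrist_force: [-0.1, 0.0, -4.3]
width: 0.018
finger_force: 29.9
```

Emit:
drive_tool --deltas "0 0 0 0 0 .07 0;0 0 0 0 0 .15 0;0 0 0 0 0 .23 0;0 0 0 0 0 .31 0;0 0 0 0 0 .37 0"

```text
time: 31.4
tool_pos: [0.572, -0.1056, 0.2863]
ee_rot: [-3.14, -0.003, 2.255]
wrist_force: [-0.1, -0.2, -3.8]
width: 0.0175
finger_force: 29.9
```

Emit:
drive_tool --deltas "0 0 0 0 0 .07 0;0 0 0 0 0 .15 0;0 0 0 0 0 .23 0;0 0 0 0 0 .31 0;0 0 0 0 0 .37 0"

```text
time: 31.9
tool_pos: [0.572, -0.1055, 0.2863]
ee_rot: [-3.139, -0.002, 1.674]
wrist_force: [-0.4, -0.2, -3.9]
width: 0.0176
finger_force: 29.9
```

Emit:
drive_tool --deltas "0 0 0 0 0 0 0;0 0 0 0 0 0 0;0 0 0 0 0 0 0"

```text
time: 32.2
tool_pos: [0.5722, -0.1058, 0.2879]
ee_rot: [-3.141, -0.001, 1.679]
wrist_force: [-0.1, -0.0, -3.0]
width: 0.0172
finger_force: 29.9
```

```bash
python3 - <<'E'
from h import *
s=snapshot("side");save(s,"side5");s=snapshot("wrist");save(s,"wrist5")
cv2.imwrite("pics/c5.png",np.hstack([cv2.imread("pics/side5.png")[80:400,150:550],cv2.imread("pics/wrist5.png")[0:320,80:480]]))
o=robot.get_obs();print(o["time"],o["tool_pos"],o["ee_rot"],o["wrist_force"],o["wrist_torque"])
E
```

```text
32.3 [ 0.57234882 -0.10580278  0.28844075] [-3.14127095e+00 -3.11938944e-04  1.67886047e+00] [-0.18498047 -0.02024895 -2.10697367] [-0.05412858  0.02110787  0.0120929 ]
```

View pics/c5.png

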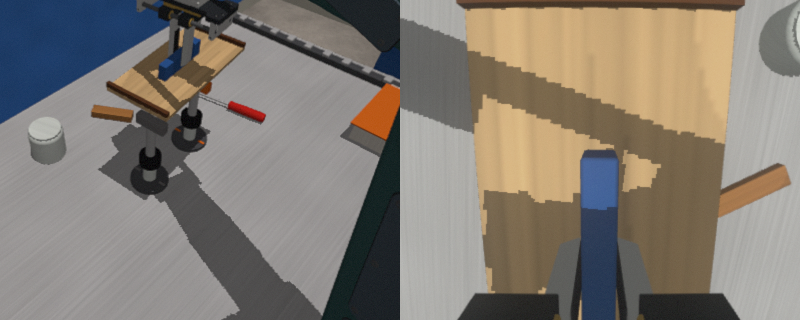

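Emit:
drive_tool --deltas "0 0 .15 0 0 0 0;0 0 .3 0 0 0 0;0 0 .45 0 0 0 0;0 0 .58 0 0 0 0;0 0 .64 0 0 0 0"

```text
time: 32.8
tool_pos: [0.5717, -0.1056, 0.2226]
ee_rot: [-3.139, -0.001, 1.678]
wrist_force: [-0.7, 0.6, -3.9]
width: 0.0176
finger_force: 29.9
```

Emit:
drive_tool --deltas "0 0 0 0 0 0 0;0 0 0 0 0 0 0;0 0 0 0 0 0 0"

```text
time: 33.1
tool_pos: [0.5729, -0.106, 0.2259]
ee_rot: [3.14, 0.001, 1.678]
wrist_force: [0.1, 0.6, -3.3]
width: 0.0179
finger_force: 29.9
```

Emit:
drive_tool --deltas "0 0 .03 0 0 0 0;0 0 .06 0 0 0 0;0 0 .07 0 0 0 0;0 0 .07 0 0 0 0"

```text
time: 33.5
tool_pos: [0.5722, -0.1058, 0.2173]
ee_rot: [-3.141, -0.0, 1.678]
wrist_force: [-0.8, -0.7, -3.2]
width: 0.0179
finger_force: 29.9
```

Emit:
drive_tool --deltas "0 0 .01 0 0 0 0;0 0 .015 0 0 0 0;0 0 .015 0 0 0 0"

```text
time: 33.8
tool_pos: [0.5725, -0.1059, 0.2165]
ee_rot: [3.141, 0.0, 1.678]
wrist_force: [0.3, 0.3, -3.1]
width: 0.0179
finger_force: 29.9
```

Emit:
drive_tool --deltas "0 0 .01 0 0 0 0;0 0 .01 0 0 0 0;0 0 .01 0 0 0 0"

```text
time: 34.1
tool_pos: [0.5725, -0.1059, 0.2163]
ee_rot: [3.14, 0.0, 1.678]
wrist_force: [-0.6, 0.7, 2.1]
width: 0.0175
finger_force: 30.0
```

Emit:
drive_tool --deltas "0 0 .005 0 0 0 0;0 0 .005 0 0 0 0"

```text
time: 34.3
tool_pos: [0.5725, -0.1059, 0.2163]
ee_rot: [3.14, 0.001, 1.678]
wrist_force: [-1.9, 0.6, 4.5]
width: 0.0177
finger_force: 30.0
```

Emit:
drive_tool --deltas "0 0 -.01 0 0 0 40;0 0 -.01 0 0 0 40;0 0 -.01 0 0 0 40;0 0 -.01 0 0 0 40;0 0 -.01 0 0 0 40"

```text
time: 34.8
tool_pos: [0.5724, -0.1059, 0.2154]
ee_rot: [-3.141, -0.0, 1.678]
wrist_force: [0.4, -0.1, -0.4]
width: 0.0399
finger_force: 0.0
```

Emit:
drive_tool --deltas "0 0 -.1 0 0 0 40;0 0 -.3 0 0 0 40;0 0 -.7 0 0 0 40;0 0 -1 0 0 0 40;0 0 -1 0 0 0 40"

```text
time: 35.3
tool_pos: [0.574, -0.1063, 0.3228]
ee_rot: [3.131, 0.004, 1.678]
wrist_force: [-1.1, 0.0, 0.4]
width: 0.0402
finger_force: 0.0
```

```bash
python3 - <<'E'
from h import *
s=snapshot("side");save(s,"side6");s=snapshot("wrist");save(s,"wrist6");s=snapshot("top");save(s,"top6")
a=cv2.resize(cv2.imread("pics/side6.png")[130:300,170:430],None,fx=1.5,fy=1.5);b=cv2.imread("pics/wrist6.png")[0:255,80:480]
cv2.imwrite("pics/c6.png",np.hstack([a,b]))
o=robot.get_obs();print(o["time"],o["tool_pos"],o["width"])
E
```

```text
35.45 [ 0.57230087 -0.10583008  0.31534028] 0.03951659974207769
```

View pics/c6.png

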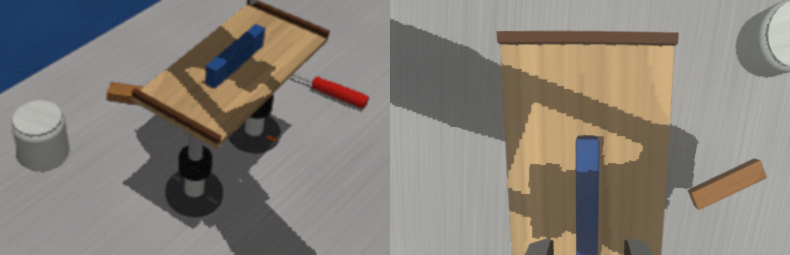

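The tray lies flat on both posts and is released, with the arm clear and the other things where they were. I'm handing it in.

```bash
python3 -c "
from bench import robot
print(robot.close_job())"
```

```text
the job is handed in; nothing more can be done
None
```

The job is handed in at about 35 s: the orange post is raised to within about 0.5 mm of the grey one and locked, and the tray lies flat across both heads, released, with the bystanders not visibly moved.

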